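Lock the sharps tub into its bench bracket

ROBOT

A 7-joint arm with a two-finger parallel gripper is mounted at the origin on the work surface. World frame = base frame: x ahead of the robot, y to its left, z up, the work surface at z = 0. Lengths are in m, angles in rad, forces in N, time in s.
With the tool pointing down it reaches from about 0.425 to 0.825 m from the base axis. Payload 3.6 kg.
Tool frame: the origin (TCP) lies midway between the tips of the shut fingers; the grasp point (between the pads) lies manip.grip_depth behind it (manip.grip_depth is the distance from the TCP to the grasp point, in m); y points along the fingers, z is the direction in which the jaws open and shut, and the axes are right-handed (so a half turn about y gives the same grasp; the last joint's range is limited). The gripper opens to 93 mm and grips with 3 to 60 N. Pads are 15 mm wide; open, the fingers measure 128 mm over their backs; the gripper's body (75 mm by 188 mm) begins 65 mm behind the grasp point.
Start: joints at [-1.143, 0.615, -0.013, 1.423, 0.008, 1.103, -0.04], TCP at [0.285, 0.584, 0.219] pointing down, gripper open.
Joint ranges: [-3.12, 3.12], [-0.3, 2.06], [-1.34, 1.32], [0.26, 2.42], [-1.36, 4.5], [0.01, 1.98], [-2.84, 2.84]. Speed limits (rad/s): [2.79, 2.79, 3.14, 3.14, 3.14, 3.14, 3.14].

INTERFACE

Orientations are given as a unit quaternion [w, x, y, z].
In Python, from plant import manip, snapshot, camera_model gives the robot as it stands. The module is installed in compiled form; this text tells all that it offers.
- The arm moves only by the tool send_rows, never from a script. Its argument "increments" is a list that holds one entry, the list of rows, each a list of 5 numbers: the shift along the tool's x, y, z in mm, then the turn about the tool's y in rad, then the opening, from 0 (shut) to 1 (fully open). In form: [[[x, y, z, twist, gripper], ...]]. A call has 1 to 20 rows; each row shifts and turns the commanded pose from where the row before left it, along the tool's axes as they then stand; what a row does not reach is not made up. A row lasts 1/10 s, in which the tool goes at most 50 mm and 8.59 degrees, less where a joint would pass 70% of its speed; a pose out of reach is approached as far as the arm can. A call is refused whole if a number of a shift passes 50 or a number of a turn 0.15, either way. A call with a gripper value outside its range is refused whole. The fingers move at their own pace and stop on an object; "force" is the grip in N (left out, the last holds). Time passes only in rows, so rows that do not move let the fingers close. It gives the time, the measured TCP pose, the force and the opening at its end, in the units of the state.
- manip.read_state(): the state, without advancing time (a new reading comes with each control period).
- snapshot(name): name is "side" or "top" or "wrist"; returns (picture, depth): 400x640x3 uint8, red, green, blue; 400x640 float32, m along the optical axis (not along the pixel's ray), 0 where there is no reading.
- camera_model(name): a dict with "mtx" (3x3 intrinsics, pixels), "position" and "orientation" of the camera in the world. Camera axes: x right, y up, looking along -z (the intrinsics and any distortion apply to the point x, -y, -z); pixel columns grow to the right and rows downward; lengths in m; the calibration is good to about 2 mm. A picture is of the moment at which its call begins: read the wrist's pose just before it. camera_model takes no time and is no camera call; for the wrist camera it gives the pose at the moment of the call.
- manip.sign_off(): hands the job in, once; it reports no verdict.
The state is a dict: "t": time; "qpos": joint angles; "joint_velocities": joint speeds; "joint_efforts": joint torques, N m; "tcp_pos": TCP position; "ee_rot": TCP orientation; "contact_force": force on the tool from outside, world axes, zero at the start; "moment": the same for the moment, N m; "opening": finger opening in m.
Only numpy, scipy, OpenCV 4.12 (cv2) and the standard library are available. Lean on these libraries where they do the work, as an engineer would, in place of code of your own. Each camera call takes 0.05 s, during which the arm holds its last target. There are 200 camera calls.

TASK

Secure the larger of the two red sharps tubs in the adjustable bracket that is screwed to the bench: slide the tub across the bench into the open bracket, upright all the way, then pull the spring plunger's knob up, slide the jaw along its rail until it has closed up to the tub, and let the pin drop fully home in the hole there, so that the tub is held between the two arms with only a few millimetres of play. Leave the other things on the bench where they are.

Things in the scene. Friction and masses are not known exactly. Their poses are not given: they have to be found in the camera images.
- tub: the larger sharps tub: upright red plastic drum, diameter 118 mm, 105 mm tall with its lid (straight wall up to 93 mm, low round mouth on top), 0.3 to 0.65 kg, loose on the bench, too wide for a gripper. Origin: centre of its underside; z up its axis
- small_tub: the smaller sharps tub, same red plastic, diameter 78 mm, 90 mm tall, loose; a bystander. Origin: centre of its underside. The two tubs may stand in each other's places
- bracket: bracket screwed to the bench: square steel rail 25 mm wide, top 43 mm above the bench, along the bracket's x axis from -185 to +125 mm, with seven holes in its top 20 mm apart. Two grey arms reach from it to the bracket's -y side; the tub slides in between them from there, on the bench, until it meets the rail's face at y = -12.5. Origin: on the bench under the rail's middle line; z up
- seat (a point): the point on the bench under the centre of the larger tub when it is properly held: in the bracket's frame x = +39.5, y = -73 mm
- fixed_face (a point): on the inner face of the fixed arm, in the bracket's frame x = +100, y = -73 mm, 31 mm above the bench. Both arms: bands 6 mm thick, 20 to 42 mm above the bench, straight out to y = -98, then a lip turned 45 degrees inward, ending at y = -128, 26 mm further in than the face
- jaw (a joint): travel of the sliding jaw (the arm at -x) along the rail, m: 0 as it starts, pinned, arm faces 201 mm and lips 149 mm apart; grows towards the fixed arm (+x), at most 0.12. The pin can drop at 0, 0.02, 0.04, 0.06, 0.08, 0.10, 0.12; at 0.08 the faces are 121 mm apart, the larger tub's place. Slides stiffly (about 2 N) and stays where it is left
- plunger (a joint): lift of the spring plunger, m: 0 with the pin fully home, up to 0.013; the 8 mm round-nosed pin clears the rail at 0.010, and rests on it when let go between holes (holes are 10 mm wide). The spring pulls it down with 5.4 N at 0 and 11 N at 0.012
- knob (a point): centre of the plunger's knob above the jaw's sleeve: black, upright, diameter 34 mm, from 10 mm below to 14 mm above this point, thinner shank and a 22 mm bushing below it. 88 mm above the bench with the pin home; in the bracket's frame at x = -131 mm as it starts, y = 0. Moves with jaw and plunger; axes as the bracket's
- jaw_face (a point): on the inner face of the sliding jaw's arm, 31 mm above the bench and 73 mm from the rail's middle line; moves with the jaw
- jar: glass cotton-roll jar with a steel lid, diameter 64 mm, 93 mm tall, loose; a bystander. Origin: centre of its underside
- gel_bottle: hand-gel pump bottle, diameter 64 mm, 178 mm tall, loose; a bystander. Origin: centre of its underside
- cups: stack of paper rinsing cups, 72 mm across, 114 mm tall, loose; a bystander. Origin: centre of its underside
- dish: steel bowl, diameter 110 mm, 35 mm tall, loose; a bystander. Origin: centre of its underside
- tape: roll of paper tape lying flat, diameter 90 mm, 25 mm tall, loose; a bystander. Origin: centre of its underside
Things that resemble listed ones, but are neither listed nor needed, are in the scene too. Leave any blue or purple look-alike of the tub alone.

How it is judged:
By the outcome, as a careful person would: the job done as asked, in the order asked, and still so for the second after the job is handed in, with the robot touching nothing.
It also fails if it takes over 61 s, if anything falls off the work surface, if the arm or the gripper's body presses on something with over 40 N, if the wrist force passes 120 N, or if a joint passes its speed limit or range.

## Working session

There is one attempt and no reset: what is moved stays moved. The work goes in short steps, Python scripts to look and compute and a tool call to move; the robot and the scene stay as the last step left them, time stands still between calls to the robot, and variables do not carry over. Pictures are saved under pics/ and viewed, about 8 in all and at most 12, crops included, and the job is handed in when it is done.

Besides the shell and the picture viewer there is one more tool, called after "Emit:" as name(argument=value, ...), one argument or row to a line, values as JSON. send_rows: Moves the arm, as the interface text tells. Its arguments: {"type":"object","properties":{"increments":{"type":"array","items":{"type":"array","items":{"type":"array","items":{"type":"number"}}}},"force":{"type":"number"}},"required":["increments"]}

```bash
mkdir -p pics; cat > h.py <<'E'
import numpy as np, cv2
from scipy.spatial.transform import Rotation as R
from plant import manip, snapshot, camera_model
def rot(q): return R.from_quat([q[1],q[2],q[3],q[0]]).as_matrix()
def grab(name,fn=None):
    m=camera_model(name); p,d=snapshot(name)
    np.savez('pics/%s.npz'%(fn or name),p=p,d=d,K=m['mtx'],pos=m['position'],ori=m['orientation'])
    return p,d,m
def cloud(fn):
    f=np.load('pics/%s.npz'%fn); K=f['K'];d=f['d']
    v,u=np.mgrid[0:400,0:640]
    c=np.stack([(u-K[0,2])/K[0,0]*d,-(v-K[1,2])/K[1,1]*d,-d],-1)
    w=c@rot(f['ori']).T+f['pos']; w[d==0]=np.nan
    return f['p'],w
E
python3 - <<'E'
from h import *
s=manip.read_state(); print({k:np.round(s[k],3).tolist() for k in s}, manip.grip_depth)
print(np.round(rot(s['ee_rot']),2))
for n in ['top','side']:
    p,d,m=grab(n); print(m)
    cv2.imwrite('pics/%s.png'%n,p[:,:,::-1])
E
```

```text
{'t': 0.0, 'qpos': [-1.142, 0.616, -0.013, 1.425, 0.008, 1.103, -0.04], 'joint_velocities': [0.0, 0.002, -0.001, 0.0, 0.001, -0.0, -0.001], 'joint_efforts': [0.0, -45.894, 0.209, -16.575, -0.061, 0.021, 0.0], 'tcp_pos': [0.285, 0.583, 0.217], 'ee_rot': [-0.688, 0.69, -0.16, 0.159], 'contact_force': [-0.433, -0.309, -0.699], 'moment': [0.008, 0.013, -0.005], 'opening': 0.093} 0.0188
[[ 0.9  -0.    0.44]
 [-0.44 -0.    0.9 ]
 [ 0.   -1.   -0.  ]]
{'mtx': array([[435.88679019,   0.        , 320.36076559],
       [  0.        , 435.88679019, 195.49632986],
       [  0.        ,   0.        ,   1.        ]]), 'position': array([ 0.22592677, -0.05371431,  1.57337087]), 'orientation': array([-0.67472772, -0.07183341,  0.07553642,  0.73066868])}
{'mtx': array([[429.65821424,   0.        , 320.33963621],
       [  0.        , 429.65821424, 201.16304349],
       [  0.        ,   0.        ,   1.        ]]), 'position': array([ 0.15179004, -1.40087069,  0.94215701]), 'orientation': array([ 0.86302332,  0.48195195, -0.06382615, -0.1372563 ])}
```

View pics/top.png

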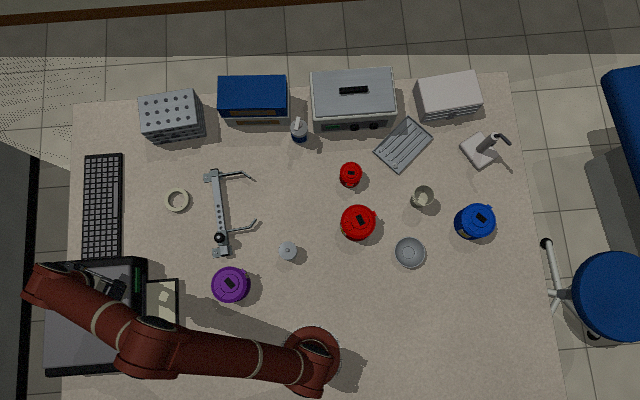

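View pics/side.png

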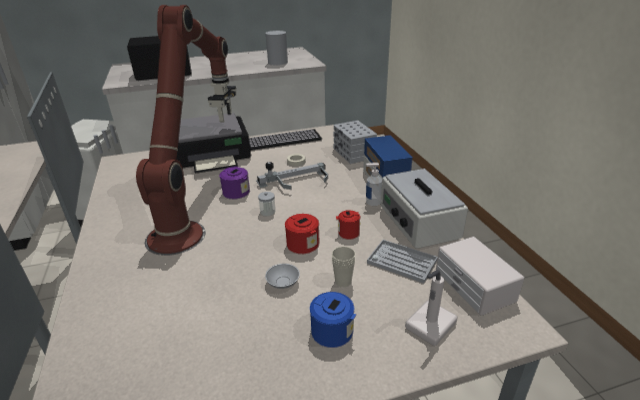

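The picture shows the larger red tub at top px (358,222) and the small red tub at (350,175). The look-alikes are purple at (231,285) and blue at (475,221). The bracket rail runs (210,172) to (222,257), with the black knob at (219,238) marking the sliding jaw, and its arms reach right. The jar at (288,251) is near the path. I choose (358,222), and will confirm with fits and a crop.

```bash
python3 - <<'E'
from h import *
p,w=cloud('top'); P=p.astype(int)
red=(P[...,0]>130)&(P[...,1]<60)&(P[...,2]<60)&(w[...,2]>0.05)&(w[...,2]<.2)
def circ(x,y):
    A=np.c_[x,y,np.ones(len(x))]; s=np.linalg.lstsq(A,x*x+y*y,rcond=None)[0]
    return s[0]/2,s[1]/2,np.sqrt(s[2]+(s[0]**2+s[1]**2)/4)
n,l,st,c=cv2.connectedComponentsWithStats(red.astype(np.uint8))
for i in range(1,n):
    if st[i,4]>80:
        m=l==i; q=w[m]; (a,b),r=cv2.minEnclosingCircle(q[q[:,2]>np.median(q[:,2])-.03][:,:2].astype(np.float32))
        print('red',c[i],st[i,4],np.median(q[:,2]),(a,b),r, np.median(q[:,:2],0))
for name,u,v in [('jar',288,251),('purple',231,285),('cups',422,197),('dish',409,253),('tape',177,200),('gel',299,130),('knob',219,238)]:
    print(name,np.round(np.nanmedian(w[v-2:v+3,u-2:u+3].reshape(-1,3),0),3))
h=w[...,2]; sub=np.zeros_like(h,bool); sub[150:270,190:270]=1
m=sub&(h>.015)&(h<.2)
for lo in np.arange(.015,.12,.01): print(round(lo,3),(m&(h>=lo)&(h<lo+.01)).sum(),end='; ')
im=cv2.resize(p[140:310,190:390],(800,680),interpolation=cv2.INTER_CUBIC)[:600]
cv2.imwrite('pics/crop1.png',im[:,:,::-1])
r=sub&(h>.036)&(h<.052); q=w[r]
vx,vy,x0,y0=cv2.fitLine(q[:,:2].astype(np.float32),cv2.DIST_HUBER,0,.005,.005).ravel(); print('rail',vx,vy,x0,y0,len(q))
E
```

```text
red [350.36305732 170.47770701] 157 0.0853054853341475 (0.6244620084762573, -0.1900581419467926) 0.03483814746141434 [ 0.62358871 -0.18755453]
red [357.64559387 220.651341  ] 522 0.0999748550751608 (0.43981656432151794, -0.19376330077648163) 0.05057677626609802 [ 0.43938345 -0.19100938]
jar [0.357 0.051 0.083]
purple [0.259 0.244 0.106]
cups [ 0.513 -0.434  0.056]
dish [ 0.323 -0.375  0.004]
tape [ 0.584  0.454 -0.001]
gel [ 0.772 -0.017  0.119]
knob [0.418 0.28  0.102]
0.015 45; 0.025 132; 0.035 519; 0.045 202; 0.055 1; 0.065 1; 0.075 4; 0.085 38; 0.095 98; 0.105 8; 0.115 0; rail 0.99302363 0.11791572 0.50315225 0.28552607 692
```

View pics/crop1.png

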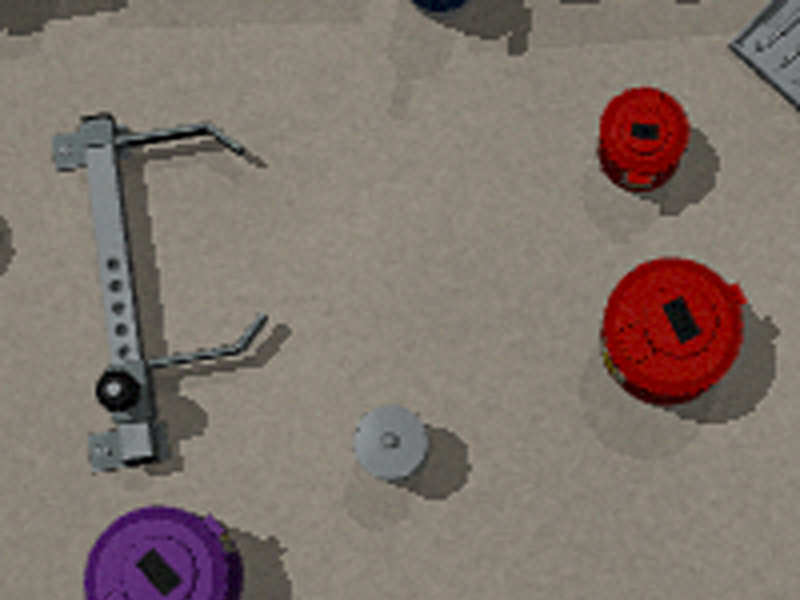

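```bash
cat >> h.py <<'E'
def bp(fn,uv,z):
    f=np.load('pics/%s.npz'%fn); K=f['K']; o=f['pos']; uv=np.atleast_2d(uv).astype(float)
    d=np.c_[(uv[:,0]-K[0,2])/K[0,0],-(uv[:,1]-K[1,2])/K[1,1],-np.ones(len(uv))]@rot(f['ori']).T
    return o+d*((z-o[2])/d[:,2])[:,None]
E
python3 - <<'E'
from h import *
o=lambda X:np.array([190,140])+(np.array(X,float)+.5)/4-.5
H=bp('top',o([(112,264),(115,286),(118,308),(121,330),(124,352)]),.043)[:,:2]
bx=np.array([-11,-31,-51,-71,-91])/1e3
s=[np.polyfit(bx,H[:,i],1) for i in (0,1)]; d=np.array([s[0][0],s[1][0]]); O=np.array([s[0][1],s[1][1]])
print('dir',d,np.linalg.norm(d),'origin',O,'ang',np.degrees(np.arctan2(d[1],d[0])))
d/=np.linalg.norm(d); n=np.array([-d[1],d[0]])
T=lambda x,y:O+d*x+n*y
for k,v in dict(seat=(.0395,-.073),knob=(-.131,0),knob_end=(-.051,0),mid=(-.0005,-.128)).items(): print(k,T(*v))
def inv(q): q=q[:,:2]-O; return np.c_[q@d,q@n]
print('rail ends',inv(bp('top',o([(97,148),(138,440)]),.043)))
print('arm tips, bends',inv(bp('top',o([(243,151),(265,317),(207,127),(241,349)]),.042)))
print('knob',bp('top',o([(118,388)]),.102))
print('tub px', bp('top',o([(672,328)]),.095))
p,w=cloud('top'); red=(p[...,0]>100)&(p[...,1]<60)&(w[...,2]>.075)&(w[...,2]<.12); red[:195]=0
q=w[red]; print(len(q),np.percentile(q,[1,50,99],axis=0).round(4))
E
```

```text
dir [1.00051239 0.10219033] 1.0057176117842295 origin [0.55291881 0.29529316] ang 5.8318525593859745
seat [0.59963185 0.22668455]
knob [0.42259682 0.28198233]
knob_end [0.50218277 0.29011108]
mid [0.5654274  0.16790483]
rail ends [[ 0.09762932 -0.00072981]
 [-0.17050558 -0.00172211]]
arm tips, bends [[ 0.07120125 -0.13039271]
 [-0.08280814 -0.12722471]
 [ 0.09938739 -0.10150585]
 [-0.10728018 -0.10204105]]
knob [[0.42259708 0.27894955 0.102     ]]
tub px [[ 0.43729958 -0.19393474  0.095     ]]
857 [[ 0.2685 -0.2537  0.0868]
 [ 0.4375 -0.1909  0.0984]
 [ 0.4945  0.2904  0.1089]]
```

Bracket origin is about (0.553, 0.2945) at +5.8°, and the tub is at (0.4375, −0.193), which is bracket (−164, −473). The plan is to turn the tool square to the bracket and then cradle-push with the open fingers at z≈50 mm, above the arm bands.

Emit:
send_rows(
  increments=[
    [[0,0,0,0.145,1],[0,0,0,0.145,1],[0,0,0,0.145,1],[0,0,0,0.145,1],[0,0,0,0.145,1],[0,0,0,0.145,1],[0,0,0,0.145,1],[38,0,27,0,1],[38,0,27,0,1],[38,0,27,0,1],[38,0,27,0,1],[38,0,27,0,1],[38,0,27,0,1],[38,0,27,0,1],[38,0,27,0,1]],
  ],
)

```text
t: 1.6
tcp_pos: [0.5317, 0.3017, 0.2182]
ee_rot: [-0.524, 0.525, -0.474, 0.474]
contact_force: [0.6, -0.1, -1.2]
opening: 0.0934
```

Emit:
send_rows(
  increments=[
    [[40,0,-10.5,0,1],[40,0,-10.5,0,1],[40,0,-10.5,0,1],[40,0,-10.5,0,1],[40,0,-10.5,0,1],[40,0,-10.5,0,1],[40,0,-10.5,0,1],[40,0,-10.5,0,1],[40,0,-10.5,0,1],[40,0,-10.5,0,1],[40,0,-10.5,0,1],[40,0,-10.5,0,1],[40,0,-10.5,0,1],[40,0,-10.5,0,1],[0,0,0,0,1],[0,0,0,0,1]],
  ],
)

```text
t: 3.2
tcp_pos: [0.4406, -0.2693, 0.2182]
ee_rot: [-0.524, 0.524, -0.475, 0.474]
contact_force: [0.8, 1.0, -0.6]
opening: 0.0929
```

```bash
python3 - <<'E'
from h import *
s=manip.read_state(); print(s['tcp_pos'],rot(s['ee_rot']).round(3).tolist())
p,d,m=grab('wrist','w1'); print(m['position'],rot(m['orientation']).round(2).tolist())
cv2.imwrite('pics/w1.png',p[:,:,::-1])
p,w=cloud('w1'); red=(p[...,0]>110)&(p[...,1]<60)&(w[...,2]>.085)&(w[...,2]<.12)
n,l,st,c=cv2.connectedComponentsWithStats(red.astype(np.uint8)); 
for i in range(1,n):
  if st[i,4]>300:
    q=w[l==i]; print(c[i],st[i].tolist(),np.percentile(q,[0.5,50,99.5],axis=0).round(4).tolist())
E
```

```text
[ 0.4405906  -0.26933337  0.21823408] [[0.098, -0.001, 0.995], [-0.995, 0.001, 0.098], [-0.001, -1.0, -0.001]]
[ 0.43383205 -0.20074782  0.38275972] [[1.0, -0.1, -0.02], [0.1, 0.96, 0.25], [-0.0, -0.25, 0.97]]
[303.89359606 129.7546798 ] [286, 66, 60, 96, 1015] [[0.4087, -0.2366, 0.096], [0.4231, -0.2162, 0.1028], [0.4604, -0.164, 0.1051]]
[296.65142857 155.71510204] [255, 92, 122, 91, 1225] [[0.3834, -0.2563, 0.0906], [0.4149, -0.2408, 0.0948], [0.4864, -0.1853, 0.098]]
[523.95231417 129.46984572] [494, 104, 54, 46, 713] [[0.594, -0.2101, 0.0851], [0.6227, -0.1924, 0.0881], [0.6414, -0.1713, 0.0903]]
```

View pics/w1.png

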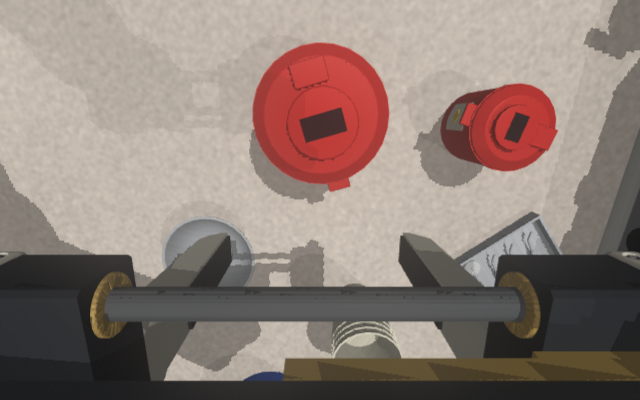

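The wrist view shows the large tub ahead (lid circle centred about (321,113), tab at the back at (340,184)), the small tub right at (511,127), and the finger tips at (222,240) and (408,240).

```bash
python3 - <<'E'
from h import *
print(bp('w1',[(321,113),(253,113),(389,113)],.093))
d=np.array([.9948,.1016]);n=np.array([-d[1],d[0]])
c=bp('w1',[(321,113)],.093)[0,:2]; O=np.array([.553,.2945]);print((c-O)@d,(c-O)@n)
s=np.array(manip.read_state()['tcp_pos'])[:2]-O; print(s@d,s@n)
E
```

```text
[[ 0.43856894 -0.19580792  0.093     ]
 [ 0.37995521 -0.20160432  0.093     ]
 [ 0.49716369 -0.1900134   0.093     ]]
-0.16365130652412493 -0.47613212664545373
-0.1683167883627541 -0.5480284234553571
```

Emit:
send_rows(
  increments=[
    [[0,34,1,0,1],[0,34,1,0,1],[0,34,1,0,1],[0,34,1,0,1],[0,32,0.5,0,1],[0,0,0,0,1],[-10,0,0,0,1],[-10,0,0,0,1],[-6,0,0,0,1],[-6,0,0,0,1],[-6,0,0,0,1],[-8,0,2,0,1],[-9,0,4,0,1],[-9,0,6,0,1],[-9,0,6,0,1],[-9,0,6,0,1],[-9,0,6,0,1],[-9,0,6,0,1],[-6,0,4,0,1],[-3,0,2,0,1]],
  ],
)

```text
t: 5.25
tcp_pos: [0.4759, -0.1579, 0.0518]
ee_rot: [-0.523, 0.525, -0.473, 0.475]
contact_force: [-3.7, -6.6, 6.6]
opening: 0.0931
```

```bash
cat >> h.py <<'E'
O=np.array([.553,.2945]);dd=np.array([.9948,.1016]);nn=np.array([-dd[1],dd[0]])
def tb(p): p=np.asarray(p)[:2]-O; return np.round([1e3*p@dd,1e3*p@nn],1)
def tub(fn):
    p,w=cloud(fn); P=p.astype(int)
    m=(P[...,0]>90)&(P[...,1]<.55*P[...,0])&(P[...,2]<.55*P[...,0])&(w[...,2]>.085)&(w[...,2]<.097)
    q=w[m][:,:2]; return q
E
python3 - <<'E'
from h import *
print(tb(manip.read_state()['tcp_pos']),manip.read_state()['contact_force'])
p,d,m=grab('wrist','w2'); cv2.imwrite('pics/w2.png',p[:,:,::-1])
E
```

```text
[-122.6 -442.2] [-3.69707878 -6.61861705  6.5972886 ]
```

View pics/w2.png

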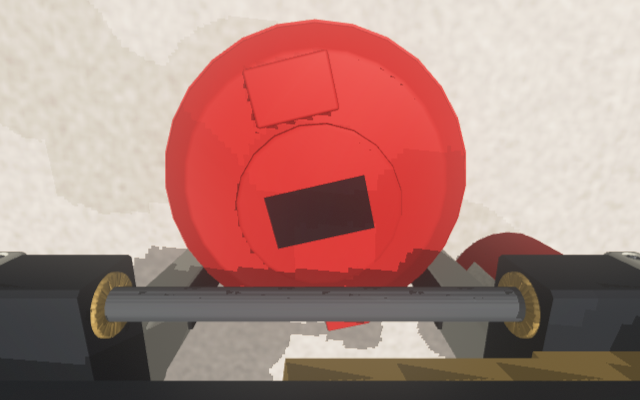

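```bash
python3 - <<'E'
from h import *
for fn,(u0,u1,v0,v1) in {'w1':(270,375,60,170),'w2':(185,445,40,240)}.items():
    p,w=cloud(fn); q=w[v0:v1,u0:u1].reshape(-1,3); q=q[(q[:,2]>.085)&(q[:,2]<.125)]
    # rim: points farther than 40mm from centre
    c=np.median(q[:,:2],0); 
    for k in range(3):
        lo,hi=np.percentile(q[:,:2],[1,99],axis=0); 
    r=np.linalg.norm(q[:,:2]-(lo+hi)/2,axis=1)
    for a,b in((0,.028),(.03,.055)):
        s=(r>a)&(r<b); A=np.c_[q[s][:,:2]-c,np.ones(s.sum())]; f=np.linalg.lstsq(A,q[s][:,2],rcond=None)[0]; print(fn,a,f.round(4),s.sum())
c=bp('w2',[(316,170),(166,170),(465,170)],.093); print(c,tb(c[0]))
s=manip.read_state();print(s['t'],s['contact_force'],s['moment'],s['tcp_pos'])
E
```

```text
w1 0 [ 0.002  -0.0358  0.1032] 3563
w1 0.03 [-0.01    0.0025  0.0978] 6885
w2 0 [-0.0061 -0.1321  0.1014] 19899
w2 0.03 [ 0.0085 -0.0792  0.0976] 26037
[[ 0.47133345 -0.10820799  0.093     ]
 [ 0.41395868 -0.11398132  0.093     ]
 [ 0.5283172  -0.10247401  0.093     ]] [-122.2 -392.3]
5.3 [-2.50700766 -4.43415891  7.38762484] [-1.05427282  0.77332503  0.13842334] [ 0.47617479 -0.15741284  0.05177848]
```

The lid slopes about 5° toward the push direction, so the tub is tipping. I'll back off, check that it has settled, then push lower.

Emit:
send_rows(
  increments=[
    [[3,0,0,0,1],[5,0,0,0,1],[6,0,0,0,1],[6,0,0,0,1],[0,0,0,0,1],[0,0,0,0,1]],
  ],
)

```text
t: 5.9
tcp_pos: [0.4785, -0.1755, 0.0505]
ee_rot: [0.525, -0.524, 0.474, -0.474]
contact_force: [0.4, 0.4, 0.7]
opening: 0.0928
```

```bash
cat >> h.py <<'E'
def lid(fn,thr=.4):
    p,w=cloud(fn); P=p.astype(float)
    m=(P[...,0]>60)&(P[...,1]<thr*P[...,0])&(P[...,2]<thr*P[...,0])&(w[...,2]>.08)&(w[...,2]<.13)
    n,l,st,c=cv2.connectedComponentsWithStats(m.astype(np.uint8)); i=1+st[1:,4].argmax(); q=w[l==i]
    c=np.median(q[:,:2],0); h=q[:,2]; A=np.c_[q[:,:2]-c,np.ones(len(q))]; s=np.ones(len(q),bool)
    f=np.linalg.lstsq(A,h,rcond=None)[0]
    return dict(n=len(q),tilt_b=[round(float(f[:2]@dd),3),round(float(f[:2]@nn),3)],px=st[i,:4].tolist(),lo=tb(q[:,:2].min(0)),med=tb(c))
E
python3 - <<'E'
from h import *
p,d,m=grab('wrist','w3'); cv2.imwrite('pics/w3.png',p[:,:,::-1])
for f in('w1','w2','w3'): print(lid(f))
s=manip.read_state();print(s['contact_force'],s['moment'],s['tcp_pos'],tb(s['tcp_pos']))
E
```

```text
{'n': 13706, 'tilt_b': [-0.007, 0.007], 'px': [254, 43, 135, 148], 'lo': array([-228.9, -537.9]), 'med': array([-163.6, -473.4])}
{'n': 60045, 'tilt_b': [-0.001, -0.038], 'px': [166, 22, 299, 264], 'lo': array([-186.5, -439.5]), 'med': array([-123.5, -385.1])}
{'n': 67211, 'tilt_b': [-0.003, 0.01], 'px': [158, 0, 313, 286], 'lo': array([-187. , -454.5]), 'med': array([-122. , -391.7])}
[-0.18413357  0.13971386  0.18649831] [-0.06296274  0.05420552  0.03584785] [ 0.47846373 -0.1752808   0.05050937] [-121.9 -459.8]
```

View pics/w3.png

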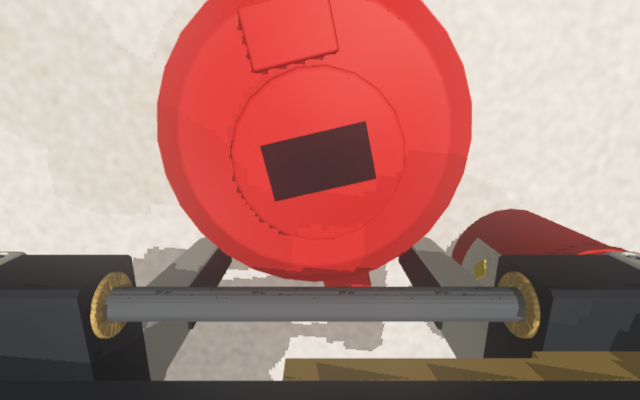

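The tub is upright again (centre about (314,125)) with nothing in contact. I'll lower the tips to z≈28 and push more slowly.

Emit:
send_rows(
  increments=[
    [[0,11,0,0,1],[0,11,0,0,1],[-5,0,0,0,1],[-5,0,0,0,1],[-4,0,0,0,1],[-3,0,0,0,1],[-3,0,0,0,1],[-3,0,1,0,1],[-4,0,2,0,1],[-5,0,3,0,1],[-5.5,0,4,0,1],[-5.5,0,4,0,1],[-5.5,0,4,0,1],[-5.5,0,4,0,1]],
  ],
)

```text
t: 7.35
tcp_pos: [0.4952, -0.1193, 0.0288]
ee_rot: [-0.524, 0.525, -0.474, 0.474]
contact_force: [-1.8, -3.1, 2.9]
opening: 0.0931
```

```bash
python3 - <<'E'
from h import *
p,d,m=grab('wrist','w4'); print(lid('w4'))
s=manip.read_state();print(s['contact_force'],s['moment'],s['tcp_pos'],tb(s['tcp_pos']))
E
```

```text
{'n': 79890, 'tilt_b': [-0.001, -0.057], 'px': [134, 0, 363, 287], 'lo': array([-162.3, -391.3]), 'med': array([-101. , -344.1])}
[-1.43851629 -3.27378703  3.20787641] [-0.73044919  0.53568996  0.02272914] [ 0.49606843 -0.11772843  0.02870793] [ -98.5 -404.3]
```

```bash
cat >> h.py <<'E'
def label(fn):
    p,w=cloud(fn); P=p.astype(float)
    m=(P.sum(-1)<240)&(w[...,2]>.09)&(w[...,2]<.135)
    m=cv2.erode(m.astype(np.uint8),np.ones((5,5))); n,l,st,c=cv2.connectedComponentsWithStats(m)
    if n<2: return None
    i=1+st[1:,4].argmax(); q=w[l==i]; c=q.mean(0)
    f=np.linalg.lstsq(np.c_[q[:,:2]-c[:2],np.ones(len(q))],q[:,2],rcond=None)[0]
    return len(q),'tilt x,y',round(float(f[:2]@dd),3),round(float(f[:2]@nn),3),'z',f[2].round(4),'b',tb(c)
E
python3 - <<'E'
from h import *
for f in('w1','w2','w3','w4'): print(f,label(f))
cv2.imwrite('pics/w4.png',cloud('w4')[0][:,:,::-1])
E
```

```text
w1 (743, 'tilt x,y', -0.0, 0.005, 'z', np.float64(0.104), 'b', array([-162.4, -485.8]))
w2 (4278, 'tilt x,y', -0.001, 0.005, 'z', np.float64(0.104), 'b', array([-120.7, -405.8]))
w3 (4790, 'tilt x,y', 0.001, 0.001, 'z', np.float64(0.104), 'b', array([-120.5, -405.5]))
w4 (6616, 'tilt x,y', -0.001, 0.005, 'z', np.float64(0.104), 'b', array([ -98.3, -369.3]))
```

View pics/w4.png

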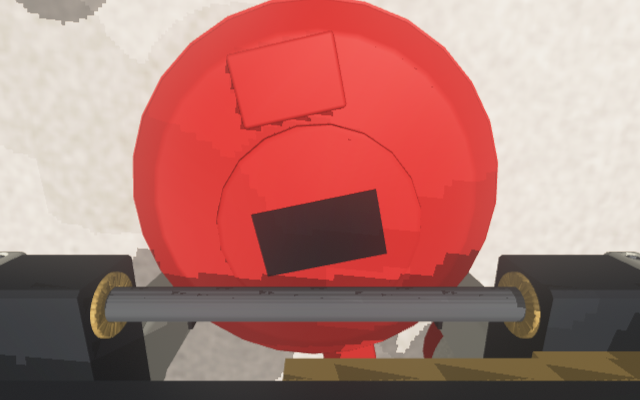

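The label plane shows the tub has been flat all along (z=0.104, tilt ≤0.005), so the earlier "tilt" was an artefact of the lid shape. The tub is at bracket (−99.6, −360). I'll raise the tips back above the bands and continue.

Emit:
send_rows(
  increments=[
    [[5,0,0,0,1],[0,-11,0,0,1],[0,-10,0,0,1],[-5,0,0,0,1],[-6,0,4,0,1],[-7,0,5,0,1],[-7,0,5,0,1],[-7,0,5,0,1],[-7,0,5,0,1],[-7,0,5,0,1],[-7,0,5,0,1],[-7,0,5,0,1],[-7,0,5,0,1],[-7,0,5,0,1],[-7,0,5,0,1],[-7,0,5,0,1],[-7,0,5,0,1],[-7,0,5,0,1],[-7,0,5,0,1],[-7,0,5,0,1]],
  ],
)

```text
t: 9.4
tcp_pos: [0.5607, -0.0052, 0.0505]
ee_rot: [-0.522, 0.526, -0.474, 0.475]
contact_force: [-3.5, -7.6, 8.9]
opening: 0.0931
```

Emit:
send_rows(
  increments=[
    [[-7,0,5,0,1],[-7,0,5,0,1],[-7,0,5,0,1],[-7,0,4,0,1],[-4,0,0,0,1],[-1,0,0,0,1]],
  ],
)

```text
t: 10.0
tcp_pos: [0.5785, 0.0317, 0.0503]
ee_rot: [-0.524, 0.525, -0.473, 0.475]
contact_force: [0.5, -5.3, 4.7]
opening: 0.0929
```

```bash
python3 - <<'E'
from h import *
p,d,m=grab('wrist','w5'); print(label('w5'))
s=manip.read_state();print(s['contact_force'],s['tcp_pos'],tb(s['tcp_pos']))
p,d,m=grab('top','t2'); im=cv2.resize(p[140:290,190:390],(800,600),interpolation=cv2.INTER_CUBIC)
cv2.imwrite('pics/t2.png',np.vstack([im])[:,:,::-1]); cv2.imwrite('pics/w5.png',cloud('w5')[0][:,:,::-1])
E
```

```text
(4085, 'tilt x,y', -0.0, 0.002, 'z', np.float64(0.104), 'b', array([-1.000e-01, -2.277e+02]))
[ 0.73137361 -4.26946561  4.57068818] [0.57851661 0.03169535 0.05028631] [  -1.3 -264. ]
```

View pics/w5.png

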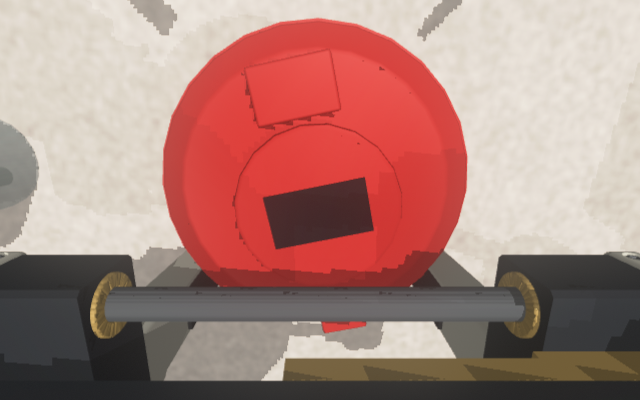

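The tub is cradled (centre about (315,168)), and the lip tips show ahead at about (165,30) and (421,38). I'll compute the gap centre.

```bash
python3 - <<'E'
from h import *
for z in (0,.042):
  c=bp('w5',[(168,32),(420,38)],z); print(z,tb(c[0]),tb(c[1]))
print(tb(bp('w5',[(315,168)],.093)[0]))
p,w=cloud('w5'); m=(w[...,2]>.015)&(w[...,2]<.06); m[80:]=0
for a,b in((100,300),(350,500)):
    mm=m.copy(); mm[:,:a]=0; mm[:,b:]=0; v,u=np.nonzero(mm)
    if len(v): 
        q=w[mm]; Q=np.array([tb(x) for x in q]); print(len(v),u.min(),u.max(),v.max(),'bx',Q[:,0].min(),Q[:,0].max(),'by',Q[:,1].min(),Q[:,1].max(),'z',np.percentile(q[:,2],[5,95]))
E
```

```text
0 [ -89.8 -144.8] [  62.6 -148.2]
0.042 [ -72.6 -154.5] [  50.  -157.3]
[  -1.3 -213.2]
```

Emit:
send_rows(
  increments=[
    [[-5,0,-0.5,0,1],[-8,0,-0.5,0,1],[-8,0,-0.5,0,1],[-8,0,-0.5,0,1],[-8,0,0,0,1],[-8,0,0,0,1],[-8,0,0,0,1],[-8,0,0,0,1],[-8,0,0,0,1],[0,0,0,0,1]],
  ],
)

```text
t: 11.1
tcp_pos: [0.5698, 0.1023, 0.0501]
ee_rot: [0.525, -0.524, 0.473, -0.475]
contact_force: [0.9, -2.4, 3.9]
opening: 0.0928
```

```bash
python3 - <<'E'
from h import *
p,d,m=grab('wrist','w6'); print(label('w6'))
s=manip.read_state();print(s['contact_force'],tb(s['tcp_pos']))
p,w=cloud('w6'); m=(w[...,2]>.025)&(w[...,2]<.07); m[250:]=0; m[:,:60]=0
red=(p[...,0].astype(int)>1.6*p[...,1]); m&=~red
n,l,st,c=cv2.connectedComponentsWithStats(m.astype(np.uint8))
for i in range(1,n):
    if st[i,4]>60:
        q=w[l==i]; Q=(q[:,:2]-O)@np.c_[dd,nn]*1e3
        t=Q[Q[:,1]<np.percentile(Q[:,1],5)]
        print(st[i].tolist(),Q.min(0).round(1),Q.max(0).round(1),'tip',t.mean(0).round(1),'z',np.percentile(q[:,2],[5,50,95]).round(3))
cv2.imwrite('pics/w6.png',p[:,:,::-1])
E
```

```text
(4320, 'tilt x,y', -0.001, 0.005, 'z', np.float64(0.104), 'b', array([  -1.3, -156.6]))
[ 0.43253458 -3.0751853   3.76297148] [  -2.8 -192.9]
[94, 0, 79, 130, 3435] [-109.9 -129.5] [-79.2 -64.6] tip [ -83.1 -125.5] z [0.027 0.039 0.041]
[458, 0, 78, 133, 3440] [  73.5 -131. ] [103.9 -64.9] tip [  77.2 -125.8] z [0.027 0.039 0.041]
```

View pics/w6.png

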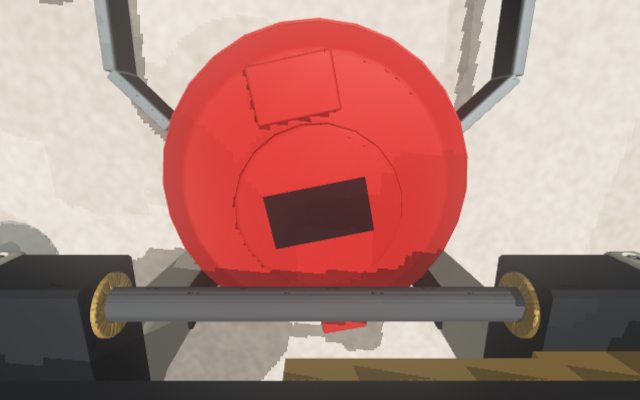

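Both arms are visible. The lip tips measure −79 and +73.5 in my frame, so the gap centre is −2.9 and the tub (−2.8) is centred. True bracket x is about my x + 2.5. I'll push on to the rail and creep the last bit.

Emit:
send_rows(
  increments=[
    [[-5,0,0,0,1],[-8,0,0,0,1],[-8,0,0,0,1],[-8,0,0,0,1],[-8,0,0,0,1],[-8,0,0,0,1],[-8,0,0,0,1],[-6,0,0,0,1],[-4,0,0,0,1],[0,0,0,0,1]],
  ],
)

```text
t: 12.15
tcp_pos: [0.5632, 0.1638, 0.05]
ee_rot: [-0.524, 0.524, -0.474, 0.475]
contact_force: [1.0, -4.7, 4.4]
opening: 0.0932
```

Emit:
send_rows(
  increments=[
    [[-2,0,0,0,1],[-2,0,0,0,1],[-1,0,0,0,1],[0,0,0,0,1]],
  ],
)

```text
t: 12.55
tcp_pos: [0.5628, 0.1677, 0.05]
ee_rot: [-0.524, 0.525, -0.474, 0.475]
contact_force: [1.8, -7.1, 5.3]
opening: 0.0926
```

```bash
python3 - <<'E'
from h import *
grab('wrist','w7'); print(label('w7'))
s=manip.read_state();print(s['contact_force'],tb(s['tcp_pos']))
E
```

```text
(4236, 'tilt x,y', -0.002, 0.005, 'z', np.float64(0.104), 'b', array([ -1.5, -90.8]))
[ 1.36680305 -6.03842758  5.40483687] [  -3.2 -127.2]
```

Emit:
send_rows(
  increments=[
    [[-1,0,0,0,1],[-1,0,0,0,1],[-1,0,0,0,1],[0,0,0,0,1]],
  ],
)

```text
t: 13.0
tcp_pos: [0.5625, 0.1705, 0.05]
ee_rot: [-0.524, 0.525, -0.474, 0.476]
contact_force: [0.6, -5.4, 5.2]
opening: 0.0928
```

Emit:
send_rows(
  increments=[
    [[5,0,0,0,1],[15,0,0,0,1],[15,0,0,0,1],[0,-40,0,0,0],[0,-45,0,0,0],[0,0,-30,0,0],[-5,0,-30,0,0],[-36,0,-30,0,0],[-36,0,0,0,0],[-5,0,0,0,0],[0,0,0,0,0]],
  ],
)

```text
t: 14.1
tcp_pos: [0.4672, 0.2111, 0.1344]
ee_rot: [-0.525, 0.525, -0.474, 0.473]
contact_force: [0.4, -1.1, 0.1]
opening: 0.0333
```

```bash
python3 - <<'E'
from h import *
p,d,m=grab('wrist','w8'); print(label('w8'))
s=manip.read_state();print(s['contact_force'],tb(s['tcp_pos']),s['tcp_pos'],s['opening'])
cv2.imwrite('pics/w8.png',p[:,:,::-1])
E
```

```text
(1235, 'tilt x,y', -0.039, 0.008, 'z', np.float64(0.0997), 'b', array([-131.5,   -2.2]))
[-0.27840664 -0.12322553 -0.26736461] [-93.5 -75.9] [0.4677425  0.2094616  0.13447087] 0.030086611475099383
```

View pics/w8.png

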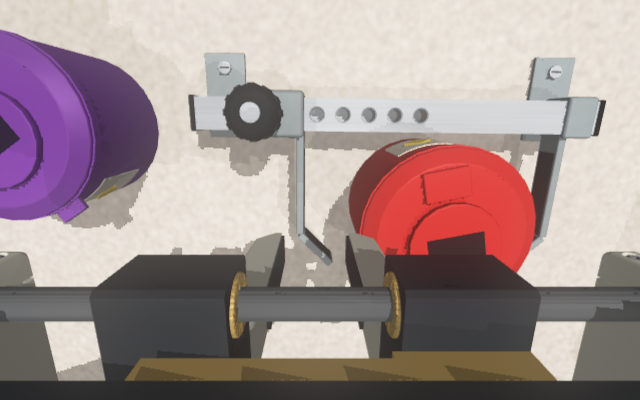

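The view shows knob at (250,112), rail holes from (316,115) to (421,115), and the tub in the bracket with its lid centre near (448,225). The finger still closing lies over the jaw/tub gap. I'll refine the frame from the holes.

```bash
python3 - <<'E'
from h import *
H=bp('w8',[(316.5,115),(343,115),(369,115),(395,115),(421,115)],.043)
for h in H: print(tb(h))
print('knobtop',tb(bp('w8',[(250,112)],.102)[0]))
p,w=cloud('w8'); P=p.astype(float)
m=(P[...,0]>60)&(P[...,1]<.4*P[...,0])&(P[...,2]<.4*P[...,0])&(w[...,2]>.085)&(w[...,2]<.11); m[:,:340]=0
Q=(w[m][:,:2]-O)@np.c_[dd,nn]*1e3; print('lid extent',np.percentile(Q,[.3,99.7],axis=0).round(1))
m=(w[...,2]>.025)&(w[...,2]<.0425)&(P[...,0]<1.3*P[...,1]); 
for nm,(a,b,c,e) in dict(jaw=(285,330,145,225),fix=(535,565,145,225)).items():
    mm=np.zeros_like(m); mm[c:e,a:b]=m[c:e,a:b]; Q=(w[mm][:,:2]-O)@np.c_[dd,nn]*1e3; print(nm,len(Q),np.percentile(Q[:,0],[2,50,98]).round(1))
E
```

```text
[-92.8  -2.9]
[-72.5  -2.8]
[-52.6  -2.8]
[-32.6  -2.8]
[-12.7  -2.7]
knobtop [-132.1   -1.8]
lid extent [[ -61.4 -102.7]
 [  53.1  -22.4]]
jaw 684 [-109.6 -106.2 -103. ]
fix 1393 [ 96.3  97.8 102.8]
```

Emit:
send_rows(
  increments=[
    [[3,0,0,0,0],[0,28,0,0,0],[0,28,0,0,0],[0,28,0,0,0],[0,0,5,0,0],[0,0,5,0,0],[0,0,4,0,0],[0,0,5,0,0],[0,0,5,0,0],[0,0,5,0,0],[0,0,5,0,0],[0,0,5,0,0],[0,0,5,0,0],[0,0,4,0,0],[0,0,0,0,0]],
  ],
)

```text
t: 15.65
tcp_pos: [0.5151, 0.2124, 0.0516]
ee_rot: [-0.525, 0.525, -0.474, 0.474]
contact_force: [-4.4, -0.1, 3.1]
opening: 0.0003
```

```bash
cat >> h.py <<'E'
def ext(fn):
    p,w=cloud(fn); P=p.astype(float)
    m=(P[...,0]>60)&(P[...,1]<.4*P[...,0])&(P[...,2]<.4*P[...,0])&(w[...,2]>.085)&(w[...,2]<.11)
    n,l,st,c=cv2.connectedComponentsWithStats(m.astype(np.uint8)); i=1+st[1:,4].argmax()
    Q=(w[l==i][:,:2]-O)@np.c_[dd,nn]*1e3+[2,2.5]; return 'true-frame lid extent',np.percentile(Q,[.3,99.7],axis=0).round(1),st[i].tolist()
E
python3 - <<'E'
from h import *
p,d,m=grab('wrist','w9'); print(label('w9'),ext('w9'))
s=manip.read_state();print(s['contact_force'],tb(s['tcp_pos']),s['tcp_pos'],s['opening'])
p,d,m=grab('top','t3'); print(ext('t3'))
cv2.imwrite('pics/w9.png',p[:,:,::-1])
E
```

```text
(5177, 'tilt x,y', -0.132, 0.01, 'z', np.float64(0.099), 'b', array([-127.7,   -1.7])) ('true-frame lid extent', array([[-24.3, -70.4],
       [ 80.1, -19.1]]), [355, 150, 272, 136, 26236])
[-3.67394263 -0.32624981  2.77215253] [-46.  -77.9] [0.51510264 0.21236345 0.05146385] 0.0007986197849256348
('true-frame lid extent', array([[ -15.7, -140.3],
       [  88.9,  -46. ]]), [224, 172, 31, 29, 283])
```

Emit:
send_rows(
  increments=[
    [[0,0,2,0,0],[0,0,2,0,0],[0,0,2,0,0],[0,0,0,0,0]],
  ],
)

```text
t: 16.15
tcp_pos: [0.5202, 0.2129, 0.051]
ee_rot: [-0.524, 0.525, -0.475, 0.473]
contact_force: [-5.8, -0.8, 6.8]
opening: 0.0001
```

```bash
python3 - <<'E'
from h import *
p,d,m=grab('wrist','w10'); print(ext('w10'))
s=manip.read_state();print(s['contact_force'],tb(s['tcp_pos']),s['tcp_pos'],s['opening'])
p,w=cloud('w10'); P=p.astype(int)
cv2.imwrite('pics/w10.png',p[:,:,::-1])
E
```

```text
('true-frame lid extent', array([[-19. , -69.9],
       [ 85.5, -19.1]]), [355, 150, 274, 136, 26262])
[-6.13570762 -0.93384559  5.21288453] [-40.9 -77.9] [0.52023271 0.21287635 0.05099062] -0.00019990350875868457
```

View pics/w10.png

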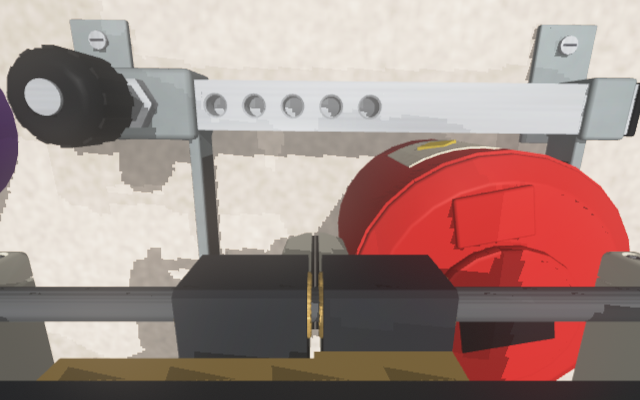

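The tub is beside the rail and near the fixed arm (true x ≈ 38–39). I'll nudge 2 mm more, then retreat and go above the knob.

Emit:
send_rows(
  increments=[
    [[0,0,1,0,0],[0,0,1,0,0],[0,0,0,0,0]],
  ],
)

```text
t: 16.5
tcp_pos: [0.522, 0.213, 0.051]
ee_rot: [-0.524, 0.525, -0.475, 0.473]
contact_force: [-5.4, 0.4, 5.3]
opening: 0.0009
```

Emit:
send_rows(
  increments=[
    [[0,0,-5,0,0],[0,0,-15,0,0],[0,-40,0,0,0],[0,-40,0,0,0.6],[0,-35,-15,0,0.6],[-25,0,-20,0,0.65],[-25,0,-20,0,0.65],[-26,0,-18,0,0.65],[0,0,0,0,0.65],[0,0,0,0,0.65]],
  ],
)

```text
t: 17.5
tcp_pos: [0.4243, 0.2799, 0.166]
ee_rot: [0.526, -0.524, 0.473, -0.474]
contact_force: [0.1, 0.0, -0.4]
opening: 0.0518
```

```bash
python3 - <<'E'
from h import *
p,d,m=grab('wrist','w11'); print(ext('w11'))
s=manip.read_state();print(s['contact_force'],tb(s['tcp_pos']),s['tcp_pos'],s['opening'])
p,w=cloud('w11'); P=p.astype(float)
m=(P.sum(-1)<200)&(w[...,2]>.085)&(w[...,2]<.108)
n,l,st,c=cv2.connectedComponentsWithStats(m.astype(np.uint8))
for i in range(1,n):
    if st[i,4]>200:
        Q=(w[l==i][:,:2]-O)@np.c_[dd,nn]*1e3; print(st[i].tolist(),Q.min(0).round(1),Q.max(0).round(1),np.median(Q,0).round(1))
cv2.imwrite('pics/w11.png',p[:,:,::-1])
E
```

```text
('true-frame lid extent', array([[ -2.2, -60.1],
       [ 91.1, -18.2]]), [467, 233, 116, 53, 2318])
[ 0.47781732 -0.9449484   0.11863163] [-129.    -2.6] [0.42487997 0.2788171  0.16602988] 0.05609856097132586
[289, 187, 44, 47, 924] [-148.9  -18.4] [-115.8   16.3] [-132.9   -1.2]
[73, 215, 53, 45, 1170] [-311.2  -35.7] [-270.4   -1.1] [-290.2  -18.3]
```

View pics/w11.png

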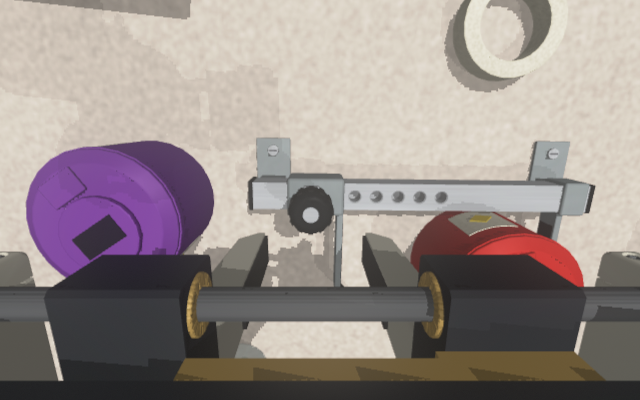

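The knob sits between the fingers, at (−132.4, −1.1) in my frame. I'll descend and grip.

Emit:
send_rows(
  increments=[
    [[-1.5,0,-3.4,0,0.65],[0,30,0,0,0.65],[0,30,0,0,0.65],[0,20,0,0,0.65],[0,14,0,0,0.65],[0,0,0,0,0.65],[0,0,0,0,0],[0,0,0,0,0],[0,0,0,0,0],[0,0,0,0,0],[0,0,0,0,0],[0,0,0,0,0]],
  ],
  force=45,
)

```text
t: 18.75
tcp_pos: [0.4206, 0.2807, 0.0724]
ee_rot: [0.525, -0.524, 0.474, -0.474]
contact_force: [0.8, -0.6, 5.4]
opening: 0.0327
```

Emit:
send_rows(
  increments=[
    [[0,-3,0,0,0],[0,-3,0,0,0],[0,-3,0,0,0],[0,-3,0,0,0],[0,-1,0,0,0],[0,0,0,0,0]],
  ],
)

```text
t: 19.35
tcp_pos: [0.4192, 0.2805, 0.0843]
ee_rot: [-0.524, 0.525, -0.474, 0.474]
contact_force: [1.6, 1.4, -11.6]
opening: 0.0326
```

```bash
python3 - <<'E'
from h import *
s=manip.read_state();print(s['contact_force'],s['moment'],tb(s['tcp_pos']),s['tcp_pos'],s['opening'])
E
```

```text
[  1.56508384   1.41535874 -11.60964244] [ 0.38475758 -0.45409304 -0.04430148] [-134.5   -0.4] [0.41923851 0.28047391 0.08428513] 0.03259700274059655
```

The lift is 12 mm against 11.6 N of spring, so the pin is clear. I'll slide the jaw.

Emit:
send_rows(
  increments=[
    [[0,0,3,0,0],[0,0,5,0,0],[0,0,5,0,0],[0,0,5,0,0],[0,0,5,0,0],[0,0,5,0,0],[0,0,5,0,0],[0,0,5,0,0],[0,0,5,0,0],[0,0,5,0,0],[0,0,5,0,0],[0,0,5,0,0],[0,0,5,0,0],[0,0,5,0,0],[0,0,4,0,0],[0,0,3,0,0],[0,0,0,0,0]],
  ],
)

```text
t: 21.05
tcp_pos: [0.4955, 0.2875, 0.0847]
ee_rot: [0.525, -0.524, 0.474, -0.475]
contact_force: [0.3, -0.9, -11.6]
opening: 0.0327
```

```bash
python3 - <<'E'
from h import *
s=manip.read_state();print(s['contact_force'],s['moment'],tb(s['tcp_pos']),s['tcp_pos'],s['opening'])
E
```

```text
[  0.25414373  -0.91560695 -11.64892089] [-0.22241481  0.04067556  0.02495067] [-57.9  -1.1] [0.4954919  0.28753263 0.08467431] 0.03274128126501908
```

Emit:
send_rows(
  increments=[
    [[0,0,2,0,0],[0,0,2,0,0],[0,0,0.7,0,0],[0,0,0,0,0]],
  ],
)

```text
t: 21.45
tcp_pos: [0.4985, 0.2879, 0.0844]
ee_rot: [-0.524, 0.525, -0.474, 0.474]
contact_force: [-3.3, -2.1, -10.4]
opening: 0.0325
```

```bash
python3 - <<'E'
from h import *
s=manip.read_state();print(s['contact_force'],s['moment'],tb(s['tcp_pos']),s['tcp_pos'],s['opening'])
E
```

```text
[ -3.31841739  -2.09454141 -10.39152302] [-0.52421196  0.41558462 -0.02328945] [-54.9  -1.1] [0.49852495 0.28786683 0.08436197] 0.03251301602275625
```

Emit:
send_rows(
  increments=[
    [[0,0,1,0,0],[0,0,0.7,0,0],[0,0,0,0,0]],
  ],
)

```text
t: 21.75
tcp_pos: [0.4991, 0.2879, 0.084]
ee_rot: [-0.523, 0.526, -0.475, 0.473]
contact_force: [-4.4, -2.9, -10.6]
opening: 0.0326
```

Emit:
send_rows(
  increments=[
    [[0,2,0,0,0],[0,2,0,0,0],[0,2,0,0,0],[0,0,0,0,0]],
  ],
)

```text
t: 22.15
tcp_pos: [0.4996, 0.288, 0.0783]
ee_rot: [-0.524, 0.526, -0.475, 0.474]
contact_force: [-5.1, -2.8, -10.3]
opening: 0.0325
```

```bash
python3 - <<'E'
from h import *
s=manip.read_state();print(s['contact_force'],s['moment'],tb(s['tcp_pos']),s['tcp_pos'],s['opening'])
E
```

```text
[ -5.09035365  -2.77136398 -10.3482492 ] [-0.66160661  0.7927813   0.00971776] [-53.8  -1.1] [0.49955361 0.28795366 0.07830673] 0.03245728279129111
```

Emit:
send_rows(
  increments=[
    [[0,2,0,0,0],[0,2,0,0,0],[0,0,0,0,0]],
  ],
)

```text
t: 22.45
tcp_pos: [0.4998, 0.288, 0.0748]
ee_rot: [-0.524, 0.525, -0.475, 0.474]
contact_force: [-4.7, -3.4, -7.6]
opening: 0.0322
```

```bash
python3 - <<'E'
from h import *
s=manip.read_state();print(s['contact_force'],s['moment'],tb(s['tcp_pos']),s['tcp_pos'],s['opening'])
E
```

```text
[-4.70035494 -3.42001455 -7.56192232] [-0.73605178  0.93232311  0.04289807] [-53.5  -1.1] [0.49983526 0.28798775 0.07477897] 0.03221767269118089
```

Emit:
send_rows(
  increments=[
    [[0,2,0,0,0],[0,1,0,0,0],[0,0,0,0,0],[0,0,0,0,0.5],[0,0,0,0,0.65],[0,0,0,0,0.65],[0,0,0,0,0.65],[0,-30,0,0,0.65],[0,-40,0,0,0.65],[30,-30,0,0,0.65],[40,-10,0,0,0.65],[0,0,0,0,0.65]],
  ],
)

```text
t: 23.65
tcp_pos: [0.512, 0.2124, 0.1856]
ee_rot: [0.524, -0.52, 0.474, -0.479]
contact_force: [0.2, -0.2, 0.0]
opening: 0.0605
```

```bash
cat > chk.py <<'E'
from h import *
import sys
fn=sys.argv[1]
p,d,m=grab('wrist',fn); print(ext(fn),label(fn))
s=manip.read_state();print(s['t'],s['contact_force'],tb(s['tcp_pos'])+[2,2.5],s['tcp_pos'],s['opening'])
p,w=cloud(fn); B=(w[...,:2]-O)@np.c_[dd,nn]*1e3+[2,2.5]; z=w[...,2]
k=(abs(B[...,0]+55)<35)&(abs(B[...,1])<25)&(z>.085)&(z<.125)
print('knob n',k.sum(),'z',np.percentile(z[k],[50,90,99]).round(4),'x',np.percentile(B[k][:,0],[1,50,99]).round(1),'y',np.percentile(B[k][:,1],[1,50,99]).round(1))
for nm,lo,hi in(('jaw',-60,-5),('fix',85,115)):
    a=(B[...,0]>lo)&(B[...,0]<hi)&(B[...,1]<-25)&(B[...,1]>-60)&(z>.025)&(z<.045)&(p[...,0]<1.3*p[...,1].astype(float))
    print(nm,a.sum(),np.percentile(B[a][:,0],[2,50,98]).round(1) if a.sum() else '')
cv2.imwrite('pics/%s.png'%fn,p[:,:,::-1])
E
python3 chk.py w12
```

```text
('true-frame lid extent', array([[ -20.1, -135.9],
       [  94.5,  -19.3]]), [345, 133, 142, 142, 12711]) (719, 'tilt x,y', -0.001, 0.018, 'z', np.float64(0.0999), 'b', array([-53.6,  -3.3]))
23.7 [0.802717   0.17557673 0.71710678] [-48.3 -71.3] [0.51049543 0.21601645 0.18408957] 0.06016303554786879
knob n 1646 z [0.0998 0.1014 0.1025] x [-67.6 -52.  -36.4] y [-15.7   0.4  15.9]
jaw 269 [-28.7 -26.2 -22.3]
fix 142 [ 99.2 100.8 105.3]
```

The knob top is at 0.1014–0.1025, the same as when pinned, so the pin is home. Knob x ≈ −52 and jaw face ≈ −22 agree with travel 0.08. Next I'll measure the tub's centre and check the bystanders, with the arm clear of the top view.

Emit:
send_rows(
  increments=[
    [[45,-10,0,0,0.65],[48,0,0,0,0.4],[48,0,0,0,0],[48,0,0,0,0],[0,0,0,0,0],[0,0,0,0,0]],
  ],
)

```text
t: 24.3
tcp_pos: [0.5277, 0.0309, 0.1916]
ee_rot: [0.525, -0.524, 0.475, -0.475]
contact_force: [-0.3, 1.4, -0.1]
opening: 0.0253
```

```bash
cat > c2.py <<'E'
from h import *
from scipy.optimize import least_squares
grab('wrist','w13'); grab('top','t4')
print(tb(manip.read_state()['tcp_pos']))
for fn in('w12','w13','t4'):
    p,w=cloud(fn); P=p.astype(float); z=w[...,2]; B=(w[...,:2]-O)@np.c_[dd,nn]*1e3+[2,2.5]
    m=(P[...,0]>60)&(P[...,1]<.45*P[...,0])&(P[...,2]<.45*P[...,0])&(z>.085)&(z<.1)&(abs(B[...,0]-38)<90)&(abs(B[...,1]+73)<90)
    Q=B[m]; print(fn,len(Q), 'z',np.percentile(z[m],[5,50,95]).round(3))
    # boundary radius profile around guess
    c=np.array([38.,-75.])
    for _ in range(3):
        th=np.degrees(np.arctan2(*(Q-c).T[::-1])); r=np.linalg.norm(Q-c,axis=1); E=[]
        for a in range(-180,180,10):
            s=(th>=a)&(th<a+10)
            if s.sum()>5:
                i=np.argsort(r*s)[-max(2,s.sum()//40)]; 
                if 50<r[i]<64: E.append(Q[i])
        E=np.array(E); f=least_squares(lambda v:np.hypot(*(E-v[:2]).T)-v[2],[*c,58],loss='soft_l1'); c=f.x[:2]
    print(len(E),f.x.round(1))
a,_=cloud('top'); b,_=cloud('t4'); df=cv2.absdiff(a,b).max(-1)
for n,u,v in [('small',350,172),('jar',288,251),('purple',231,285),('cups',422,197),('dish',409,253),('tape',177,200),('gel',299,130),('blue',475,221)]: print(n,int(np.percentile(df[v-20:v+21,u-20:u+21],90)),end=' ')
E
python3 c2.py
```

```text
[ -52.1 -257. ]
w12 9007 z [0.091 0.097 0.099]
31 [ 37.4 -76.8  58.6]
w13 5157 z [0.088 0.096 0.098]
12 [ 37.9 -77.2  59.9]
t4 507 z [0.09  0.096 0.1  ]
34 [ 38.5 -75.3  57.6]
small 15 jar 89 purple 104 cups 15 dish 14 tape 15 gel 14 blue 15
```

The job is done geometrically: the tub is at about (38, −76.5) against a seat of (39.5, −73). I have plenty of time, so I'll nudge it gently onto the rail with the open-finger cradle above the bands, which also keeps clear of the tab.

Emit:
send_rows(
  increments=[
    [[0,0,30,0,1],[0,0,30,0,1],[0,0,28,0,1],[-35,0,0,0,1],[-35,0,0,0,1],[0,35,0,0,1],[0,35,0,0,1],[0,35,0,0,1],[0,34,0,0,1],[0,0,0,0,1],[-15,0,0,0,1],[-15,0,0,0,1],[-10,0,0,0,1],[-5,0,0,0,1],[-3,0,0,0,1],[-2,0,0,0,1],[0,0,0,0,1]],
  ],
)

```text
t: 26.1
tcp_pos: [0.6025, 0.159, 0.0529]
ee_rot: [0.525, -0.525, 0.474, -0.474]
contact_force: [-0.2, -0.1, -0.1]
opening: 0.093
```

```bash
python3 -c "
from h import *
s=manip.read_state();print(s['contact_force'],tb(s['tcp_pos'])+[2,2.5],s['tcp_pos'],s['opening'])"
```

```text
[-0.21382913 -0.06043576 -0.12377875] [  37.5 -137.3] [0.60253084 0.15899784 0.05285963] 0.09295513758507613
```

Emit:
send_rows(
  increments=[
    [[-4,0,0,0,1],[-3,0,0,0,1],[-2,0,0,0,1],[-1.5,0,0,0,1],[-1.5,0,0,0,1],[0,0,0,0,1]],
  ],
)

```text
t: 26.7
tcp_pos: [0.6012, 0.1715, 0.0526]
ee_rot: [-0.525, 0.525, -0.474, 0.474]
contact_force: [0.1, 0.0, 0.7]
opening: 0.0928
```

Emit:
send_rows(
  increments=[
    [[-1,0,0,0,1],[-1,0,0,0,1],[0,0,0,0,1]],
  ],
)

```text
t: 27.0
tcp_pos: [0.601, 0.1734, 0.0526]
ee_rot: [0.525, -0.525, 0.474, -0.474]
contact_force: [0.8, -0.4, -0.2]
opening: 0.0926
```

```bash
python3 -c "
from h import *
s=manip.read_state();print(s['contact_force'],tb(s['tcp_pos'])+[2,2.5],s['tcp_pos'],s['opening'])
grab('wrist','w14');print(label('w14'))"
```

```text
[ 0.84762545 -0.40978091 -0.23235626] [  37.4 -122.9] [0.60100078 0.17335069 0.05263468] 0.09257816703806541
(4117, 'tilt x,y', -0.001, 0.005, 'z', np.float64(0.104), 'b', array([ 38.2, -86.9]))
```

At tool y = −123 there is still no contact, so the tub already sits against the rail (centre about −72) and the circle fit was biased. I'll back off, clear, do the final check and hand in.

Emit:
send_rows(
  increments=[
    [[10,0,0,0,1],[25,0,0,0,1],[25,0,0,0,1],[0,-40,0,0,1],[0,-40,0,0,1],[0,-40,0,0,1],[40,0,0,0,1],[0,0,-40,0,1],[0,0,0,0,1],[0,0,0,0,1]],
  ],
)

```text
t: 28.05
tcp_pos: [0.5706, 0.0688, 0.1728]
ee_rot: [0.524, -0.524, 0.475, -0.474]
contact_force: [1.1, 0.4, -0.6]
opening: 0.0931
```

```bash
python3 chk.py w15; python3 - <<'E'
from h import *
grab('top','t5'); p,w=cloud('t5'); p0,w0=cloud('top')
for n,u,v in [('small',350,172),('jar',288,251),('purple',231,285),('cups',422,197),('dish',409,253),('tape',177,200),('gel',299,130)]:
    f=lambda w:np.round(np.nanmedian(w[v-3:v+4,u-3:u+4].reshape(-1,3),0),3)
    print(n,f(w0),f(w))
print(manip.sign_off())
E
```

```text
('true-frame lid extent', array([[ -19.4, -142.7],
       [  95.4,  -78.7]]), [289, 0, 174, 106, 11577]) (1405, 'tilt x,y', 0.016, 0.026, 'z', np.float64(0.0942), 'b', array([  11. , -118.4]))
28.1 [1.38046272 0.01424857 0.760686  ] [  -2.  -223.2] [0.5719154  0.06953442 0.173008  ] 0.09273673393221328
small [ 0.615 -0.185  0.091] [ 0.616 -0.185  0.089]
jar [0.357 0.051 0.082] [0.357 0.051 0.08 ]
purple [0.259 0.244 0.106] [0.245 0.116 0.741]
cups [ 0.513 -0.434  0.056] [ 0.513 -0.434  0.055]
dish [ 0.323 -0.375  0.004] [ 0.323 -0.375  0.004]
tape [ 0.584  0.453 -0.   ] [ 0.584  0.453 -0.001]
gel [ 0.771 -0.017  0.119] [ 0.77  -0.017  0.119]
the job is handed in; nothing more can be done
NoneTraceback (most recent call last):
  File "chk.py", line 8, in <module>
    print('knob n',k.sum(),'z',np.percentile(z[k],[50,90,99]).round(4),'x',np.percentile(B[k][:,0],[1,50,99]).round(1),'y',np.percentile(B[k][:,1],[1,50,99]).round(1))
                               ~~~~~~~~~~~~~^^^^^^^^^^^^^^^^^
    return _quantile_unchecked(
        a, q, axis, out, overwrite_input, method, keepdims, weights)
    return _ureduce(a,
                    func=_quantile_ureduce_func,
    ...<5 lines>...
                    overwrite_input=overwrite_input,
                    method=method)
    r = func(a, **kwargs)
    result = _quantile(arr,
                       quantiles=q,
    ...<2 lines>...
                       out=out,
                       weights=wgt)
    slices_having_nans = np.isnan(arr[-1, ...])
                                  ~~~^^^^^^^^^
IndexError: index -1 is out of bounds for axis 0 with size 0
```

The larger red tub is in the bracket and pinned, and I handed the job in at 28.1 s. I pushed it in between the open arms and across to the fixed arm. Then I lifted the knob about 12 mm, slid the jaw about 80 mm along its rail and let the pin drop into the hole there.

**What the checks showed after the pin dropped:**
- **Pin:** the knob top was at about 0.102 m, the height it has with the pin fully home.
- **Jaw:** the jaw face read about −22 mm and the fixed face about +99 mm, so the faces are about 121 mm apart (travel 0.08).
- **Tub upright:** the label on the lid read flat (tilt 0.005 or less) at every reading during the push in from the open side, and again at the end. It was not in view while I pushed the tub sideways to the fixed arm.
- **Bystanders:** the small tub, jar, cups, dish, tape and gel bottle had not moved.

**Checks that failed or disagreed:**
- **Tub position:** circle fits put the tub centre 2 to 4 mm off the rail (y about −75 to −77). A light probe with the open fingers met no tub where that would have touched, so it is probably against the rail at about −72.
- **Early tilt reading:** a plane fit over the whole lid suggested a tilt of up to about 5° during the first push. The label plane showed it was an effect of the lid's shape.
- **Last knob check:** my final knob measurement failed because the knob was out of the camera's view. The pin and jaw readings are from before the probe, which met no measurable force.
- **Purple tub:** the arm hid it in the last top view, so I have no final reading of it. My moves were planned to stay clear of it.

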